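Shift the change-gear lever to the tagged slot

ROBOT

A 7-joint arm with a two-finger parallel gripper is mounted at the origin on the work surface. World frame = base frame: x ahead of the robot, y to its left, z up, the work surface at z = 0. Lengths are in m, angles in rad, forces in N, time in s.
With the tool pointing down it reaches from about 0.425 to 0.925 m from the base axis. Payload 6.8 kg.
Tool frame: the origin (TCP) lies at the very end of the fingers, on their centre line; the grasp point (between the pads) lies r.grasp_offset behind it (r.grasp_offset is the distance from the TCP to the grasp point, in m); z points along the fingers, y is the direction in which the jaws open and shut (so a half turn about z gives the same grasp; the last joint's range is limited). The gripper opens to 85 mm and grips with 20 to 120 N. Pads are 22 mm wide; open, the fingers measure 114 mm over their backs; the gripper's body (76 mm by 85 mm) begins 54 mm behind the grasp point. The pads swing forward as they close: fully open they stand 13 mm farther back than shut.
Start: joints at [1.095, 0.477, 0.022, 1.555, -0.011, 1.109, -0.083], TCP at [0.243, -0.63, 0.231] pointing down, gripper open.
Joint ranges: [-2.96, 2.96], [-0.34, 2.1], [-1.41, 1.46], [0.24, 2.44], [-1.37, 4.51], [0.17, 1.92], [-2.96, 2.96]. Speed limits (rad/s): [2.39, 2.39, 3.14, 3.14, 3.14, 3.14, 3.14].

INTERFACE

Orientations are given as a rotation vector (axis times angle).
In Python, from bench import r gives the robot as it stands.
- The arm moves only by the shell command python3 -m jog 'ROWS' [FORCE]. ROWS is JSON, one flat list of numbers, 7 for each row, row after row: the turn, a rotation vector about the tool's x, y, z normalised to -1 to 1, where 1 is 180 degrees, then the shift along the tool's x, y, z normalised to -1 to 1, where 1 is 200 mm, then the opening, from 0 (shut) to 1 (fully open). In form: [wx, wy, wz, x, y, z, hand, wx, wy, wz, x, y, z, hand, ...]. A call has 1 to 12 rows; each row is the pose to reach, as a shift and turn from the pose measured when the call began, along the tool's axes at that moment, turning the shorter way round; what a row does not reach only later rows make up. A row lasts 1/10 s, in which the tool goes at most 50 mm and 8.59 degrees, less where a joint would pass 70% of its speed; a pose out of reach is approached as far as the arm can. A call with a number of a shift or a turn outside -1 to 1 is refused whole. A call with a gripper value outside its range is refused whole. The fingers move at their own pace and stop on an object; FORCE is the grip in N (left out, the last holds). Time passes only in rows, so rows that repeat a pose let the fingers close. It gives the time, the measured TCP pose, the force and the opening at its end, in the units of the state.
- r.get_obs(): the state, without advancing time (a new reading comes with each control period).
- r.grab_frame(name): name is "scene" or "top" or "wrist"; returns the picture (420x560x3 uint8, red, green, blue); there is no depth.
- r.calibration(name): a dict with "K" (3x3 intrinsics, pixels), "origin" and "rotation" of the camera in the world; the wrist camera has in their place "T_tool_cam" (4x4, takes a point from camera to tool coordinates, whose origin is the TCP and whose axes are the flange's). Camera axes: x right, y up, looking along -z (the intrinsics and any distortion apply to the point x, -y, -z); pixel columns grow to the right and rows downward; lengths in m; the calibration is good to about 2 mm. A picture is of the moment at which its call begins: read the wrist's pose just before it. calibration takes no time and is no camera call.
- r.hand_in(): hands the job in, once; it reports no verdict.
The state is a dict: "clock": time; "joints": joint angles; "qvel": joint speeds; "tau": joint torques, N m; "tcp_pos": TCP position; "orientation": TCP orientation; "contact_force": force on the tool from outside, world axes, zero at the start; "moment": the same for the moment, N m; "grip_width": finger opening in m.
Only numpy, scipy, OpenCV 4.12 (cv2) and the standard library are available. Lean on these libraries where they do the work, as an engineer would, in place of code of your own. Each camera call takes 0.05 s, during which the arm holds its last target.

TASK

Shift the gearbox's black-knobbed lever through its gate into the slot marked by the triangular tag, and push it fully home to the end of that slot. Push the knob about with the fingertips or the outside of the fingers, without forcing it against the gate; never take it between the fingers, and leave the loose things lying on and around the gearbox where they are. Finish with the hand clear.

Things in the scene. Friction and masses are not known exactly. Their poses are not given: they have to be found in the camera images.
- gearbox: Green cast change-gear box fixed to the bench, 220 mm (its x) by 300 mm (its y), flat top cover at 120 mm; origin at the centre of its underside. At yaw 0 its x points away from the robot and its y to the robot's left; it is turned by up to 0.35 rad. A pulley sticks out 41 mm at its far side. Beyond the end of each of its six slots a steel tag lies on the cover: five round (24 mm), one triangular.
- gate (a point): Centre of the gate, at cover height; axes as the gearbox's. A crossbar along y (neutral, x from -9 to 9 mm) joins three rails along x at y = +28 (left), 0 (middle), -28 mm (right), each 18 mm wide, from x = -30 to 30 mm: three far (+x) and three near (-x) slots. The tongues between rails are 10 mm wide with round noses that guide the lever in. Each tag lies straight below the knob's place when home.
- handle: Upper part of the lever: 10 mm steel rod with a black ball knob of 36 mm diameter; origin at the ball's centre, 215 mm above the bench when upright, 199 mm at the lowest. It stays where it is left: about 3 N sideways at the knob moves it, and it is blocked where the rod meets the gate.
- pivot (a point): Point inside the gearbox about which the lever swings, 40 mm above the bench on the gearbox's vertical centre line, 175 mm from the ball's centre; axes as the gearbox's. From here the ball's centre is at x = 175 sin(shift), y = 175 cos(shift) sin(select), z = 175 cos(shift) cos(select) mm.
- shift (a joint): Lean of the lever along the rails, rad: 0 neutral, positive leaning to the gearbox's +x (away from the robot), negative to -x. Stops at -0.27 and +0.27, which are fully home in a near or a far slot. The lever can change rails only within about 0.04 of 0. At the start it is anywhere in the left rail.
- select (a joint): Lean of the lever across the rails, rad: +0.345 (stop) in the left rail (+y), 0 in the middle rail, -0.345 (stop) in the right rail (-y). Within a slot it has a play of about 0.05 either way.
- triangle: The triangular steel tag, sides 28 mm, 4 mm thick, fixed flat on the gearbox cover; origin at the centre of its underside. It marks the wanted slot, which is in the middle or the right rail, far or near: in the gearbox frame it lies at x = +47 (far) or -47 mm (near), y = 0 (middle) or -57 mm (right).
- bolt: Loose steel hex bolt, 28 mm over the head, 30 mm high, standing on its head on the cover's far left corner; origin under its centre. Not to be moved.
- bush: Loose brass bush, 30 mm diameter, 20 mm high, on the cover's near right corner; origin under its centre. Not to be moved.
- spanner: Loose open spanner, 200 mm long, flat on the bench left of the gearbox; origin under its middle. Not to be moved.
- screwdriver: Loose screwdriver, 200 mm long, on the bench right of the gearbox; origin under its middle. Not to be moved.
- collar: Loose steel collar, 80 mm diameter, 25 mm high, on the bench right of the gearbox; origin under its centre. Not to be moved.
- oilcan: Loose grey can, 60 mm diameter, 140 mm high, on the bench left of the gearbox; origin under its centre. Not to be moved.
- mug: Loose white mug, 80 mm diameter, 90 mm high, on the bench left of the gearbox; origin under its centre. Not to be moved.

How it is judged:
At the end, for the whole second after the job is handed in: The knob stands over the triangular tag (within 20 mm seen from above), the lever leans at least 0.24 rad along the rail (its stop is at 0.27) and is at rest, and every loose thing is within 25 mm of where it was (horizontal distance between handle and triangle below 0.02 m and (value of joint shift above 0.24 rad or value of joint shift below -0.24 rad) and velocity of joint shift between -0.05 and 0.05 rad/s and velocity of joint select between -0.05 and 0.05 rad/s and distance of each of bolt, bush, spanner, screwdriver, collar, oilcan, mug from where it was at the start of the episode below 0.025 m); the robot touches nothing.
It fails at once if the knob was taken between the fingers (distance between the grasp point and handle below 0.02 m).
It fails at once if the lever was forced (over 45 N) (contact force between any of the fingers, the arm and handle above 45 N).
It fails at once if a loose thing was lifted, carried or knocked away (distance of any of bolt, bush, spanner, screwdriver, collar, oilcan, mug from where it was at the start of the episode above 0.025 m).
It also fails if it takes over 58 s, if anything falls off the work surface, if the arm or the gripper's body presses on something with over 40 N, if the wrist force passes 120 N, or if a joint passes its speed limit or range.

## Working session

There is one attempt and no reset: what is moved stays moved. The work goes in short steps, Python scripts to look and compute and a shell command to move; the robot and the scene stay as the last step left them, time stands still between calls to the robot, and variables do not carry over. Pictures are saved under pics/ and viewed, and the job is handed in when it is done.

```bash
ls; mkdir -p pics; python3 - <<'E'
from bench import r
import cv2
for n in ("scene","top"):
    f=r.grab_frame(n); cv2.imwrite(f"pics/{n}0.png",f[:,:,::-1]); c=r.calibration(n); print(n,c)
print(r.get_obs(), r.grasp_offset)
E
```

```text
pics
scene {'K': array([[424.15534348,   0.        , 284.64503607],
       [  0.        , 424.15534348, 208.18485379],
       [  0.        ,   0.        ,   1.        ]]), 'origin': array([ 1.06997113, -0.13708582,  1.01543296]), 'rotation': array([0.44823816, 0.30698355, 1.18320217])}
top {'K': array([[507.12702475,   0.        , 275.94952055],
       [  0.        , 507.12702475, 199.22426815],
       [  0.        ,   0.        ,   1.        ]]), 'origin': array([0.39759263, 0.04111471, 1.46942263]), 'rotation': array([ 0.13238062, -0.1129547 , -1.57297782])}
{'clock': 0.1, 'joints': array([ 1.09490585,  0.47772903,  0.02231316,  1.55632629, -0.0114927 ,
        1.1092747 , -0.08309806]), 'qvel': array([-1.36987065e-03, -9.44089652e-04, -4.85539808e-04, -5.67652258e-05,
       -1.17248991e-03,  8.31344618e-04,  8.44787829e-05]), 'tau': array([ 4.79819340e-03, -5.97756207e+01,  1.61397357e+00, -2.81953776e+01,
        1.28747046e-02,  5.02496972e-03, -2.81607748e-05]), 'tcp_pos': array([ 0.24252094, -0.62937637,  0.23042568]), 'orientation': array([-3.08707451e+00, -5.74267992e-01,  6.30553765e-04]), 'contact_force': array([-0.43760361, -0.3384319 , -0.09235204]), 'moment': array([ 0.0147134 , -0.01515599,  0.01111427]), 'grip_width': 0.0858601209395245} 0.0187
```

View pics/scene0.png

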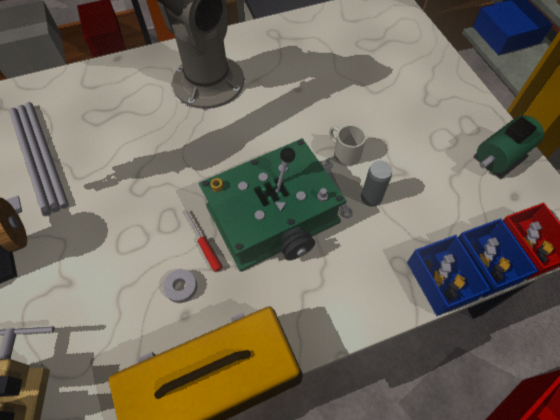

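View pics/top0.png

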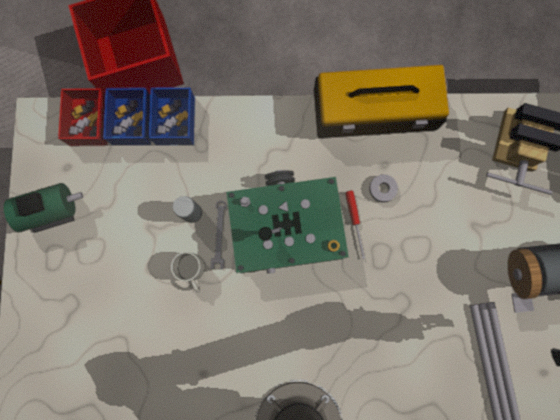

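The overhead view shows the box at about (287,225), the knob at (265,234), and what looks like a triangle at about (284,206), the far middle slot. I'll zoom in and measure.

```bash
cat > h.py <<'E'
import numpy as np, cv2
from bench import r
from scipy.spatial.transform import Rotation as R
def ray(n,u,v):
    c=r.calibration(n);K=c['K']
    d=np.array([(u-K[0,2])/K[0,0],-(v-K[1,2])/K[1,1],-1.])
    return c['origin'],R.from_rotvec(c['rotation']).apply(d)
def onplane(n,u,v,z):
    o,d=ray(n,u,v); return o+d*(z-o[2])/d[2]
def proj(n,p):
    c=r.calibration(n);K=c['K']
    q=R.from_rotvec(c['rotation']).inv().apply(np.array(p)-c['origin'])
    return K[0,0]*q[0]/-q[2]+K[0,2], K[1,1]*(-q[1])/-q[2]+K[1,2]
E
python3 - <<'E'
from h import *
t=cv2.imread('pics/top0.png'); s=cv2.imread('pics/scene0.png')
cv2.imwrite('pics/tz.png',cv2.resize(t[165:285,215:375],None,fx=5,fy=5,interpolation=cv2.INTER_CUBIC))
cv2.imwrite('pics/sz.png',cv2.resize(s[130:275,190:360],None,fx=4,fy=4,interpolation=cv2.INTER_CUBIC))
E
```

```text
(no output)
```

View pics/tz.png

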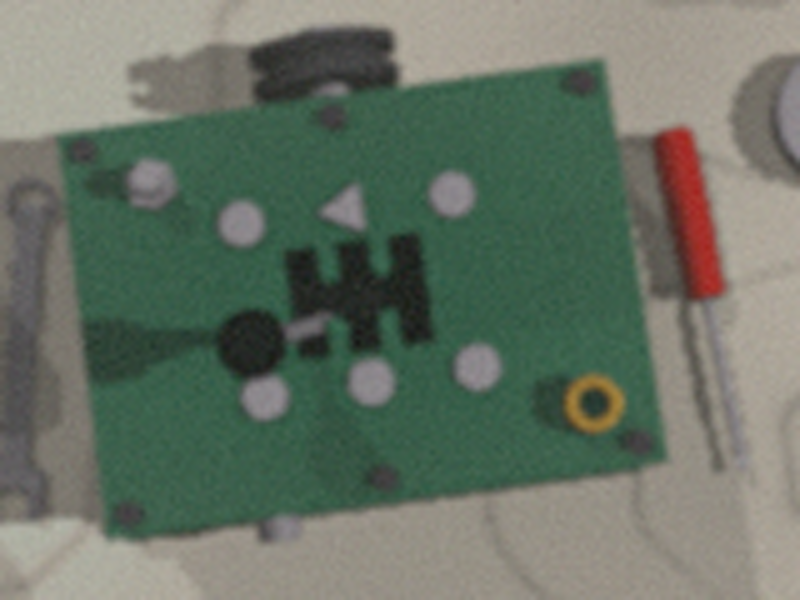

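View pics/sz.png

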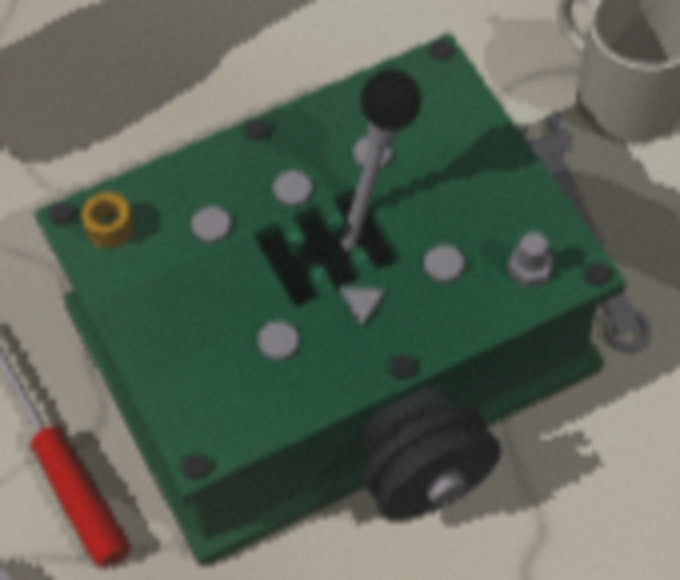

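Triangle is the far middle slot (zoom (347,208)); the lever is in the left rail, leaning slightly near.

```bash
cat > m.py <<'E'
from h import *
f=lambda u,v:(215+(u+.5)/5-.5,165+(v+.5)/5-.5)
tags={(47,57):(241,223),(47,0):(348,209),(47,-57):(452,194),(-47,57):(265,397),(-47,0):(371,382),(-47,-57):(477,367)}
A=np.array([onplane('top',*f(*p),.124)[:2] for p in tags.values()]); B=np.array(list(tags),float)/1000
H=A-A.mean(0);G=B-B.mean(0)
yaw=np.arctan2((G[:,0]*H[:,1]-G[:,1]*H[:,0]).sum(),(G*H).sum())
c,s=np.cos(yaw),np.sin(yaw);M=np.array([[c,-s],[s,c]])
t=A.mean(0)-M@B.mean(0)
print('yaw',yaw,'t',t);print('res mm',((B@M.T+t-A)*1000).round(1).tolist())
def knob(n,im):
    g=cv2.cvtColor(im,cv2.COLOR_BGR2GRAY);return g
# knob by two views triangulation
tu,tv=f(252,343); su,sv=190+(390.5)/4-.4,130+(100.5)/4-.4
o1,d1=ray('top',tu,tv);o2,d2=ray('scene',su,sv)
X=np.linalg.lstsq(np.c_[d1,-d2],o2-o1,rcond=None)[0]
p1,p2=o1+X[0]*d1,o2+X[1]*d2;print('knob',p1,p2)
p=(p1+p2)/2;l=M.T@(p[:2]-t);print('knob local',l*1000,'shift',np.arcsin(l[0]/.175))
# model fit at select .345
for sh in np.linspace(-.27,.27,19):
    q=np.array([.175*np.sin(sh),.175*np.cos(sh)*np.sin(.345),.04+.175*np.cos(sh)*np.cos(.345)])
    w=np.r_[M@q[:2]+t,q[2]]
    print(round(sh,3),w.round(4),np.array(proj('top',w)).round(1)-np.round([tu,tv],1),np.array(proj('scene',w)).round(1)-np.round([su,sv],1))
E
python3 m.py
```

```text
yaw 0.13107588066622555 t [0.54351023 0.02975411]
res mm [[0.1, -0.2], [0.3, 0.6], [0.0, -0.1], [0.0, 0.2], [-0.1, -0.1], [-0.3, -0.4]]
knob [0.51107823 0.08414202 0.2028189 ] [0.5105468  0.08239087 0.20271179]
knob local [-25.423127   57.3269133] shift -0.14579092708445382
-0.27 [0.4898 0.0802 0.1987] [1.6 8.6] [-3.9 -5.3]
-0.24 [0.4948 0.0813 0.2   ] [1.2 6.6] [-2.8 -4.2]
-0.21 [0.4998 0.0824 0.2011] [0.7 4.6] [-1.6 -3. ]
-0.18 [0.5048 0.0834 0.202 ] [0.3 2.5] [-0.4 -1.7]
-0.15 [0.5099 0.0844 0.2028] [-0.1  0.5] [ 0.7 -0.4]
-0.12 [0.5151 0.0853 0.2035] [-0.5 -1.6] [1.8 0.9]
-0.09 [0.5202 0.0861 0.204 ] [-0.8 -3.7] [3.  2.4]
-0.06 [0.5254 0.087  0.2044] [-1.2 -5.8] [4.1 3.8]
-0.03 [0.5306 0.0877 0.2046] [-1.5 -7.8] [5.2 5.4]
0.0 [0.5358 0.0884 0.2047] [-1.7 -9.9] [6.3 7. ]
0.03 [0.541  0.0891 0.2046] [ -2. -12.] [7.4 8.6]
0.06 [0.5462 0.0897 0.2044] [ -2.3 -14. ] [ 8.4 10.3]
0.09 [0.5514 0.0902 0.204 ] [ -2.5 -16. ] [ 9.5 12.1]
0.12 [0.5566 0.0907 0.2035] [ -2.7 -18.1] [10.5 13.9]
0.15 [0.5618 0.0912 0.2028] [ -2.8 -20.1] [11.5 15.7]
0.18 [0.567  0.0916 0.202 ] [ -3.  -22.1] [12.4 17.6]
0.21 [0.5721 0.0919 0.2011] [ -3.1 -24. ] [13.4 19.5]
0.24 [0.5772 0.0922 0.2   ] [ -3.2 -26. ] [14.3 21.5]
0.27 [0.5823 0.0924 0.1987] [ -3.2 -27.9] [15.2 23.5]
```

```bash
cat > g.py <<'E'
# usage: g.py lx ly z  -> rows numbers for target given in the box frame (mm, z in mm world), aligned with box
import sys
from h import *
yaw=.1311;t=np.array([.5435,.0298])
M=np.array([[np.cos(yaw),-np.sin(yaw)],[np.sin(yaw),np.cos(yaw)]])
o=r.get_obs();T=R.from_rotvec(o['orientation']);p=o['tcp_pos']
l=M.T@(p[:2]-t)*1000
print('clk %.2f'%o['clock'],'local',l.round(1),'z',(p[2]*1000).round(1),'F',o['contact_force'].round(1),'w',o['grip_width'].round(4),'toolxyaw-box deg',np.degrees(np.arctan2(*T.as_matrix()[[1,0],0])-yaw).round(2),'tilt',T.as_matrix()[:,2].round(3))
best=None
for k in range(4):
    a=yaw+k*np.pi/2; X=np.array([np.cos(a),np.sin(a),0]);Z=np.array([0,0,-1.])
    D=R.from_matrix(np.c_[X,np.cross(Z,X),Z]); w=(T.inv()*D).as_rotvec()
    if best is None or np.linalg.norm(w)<np.linalg.norm(best[0]): best=(w,k)
for i in range(1,len(sys.argv)-2,3):
    a=np.array([float(x) for x in sys.argv[i:i+3]])
    w=np.r_[M@a[:2]/1000+t,a[2]/1000]
    print('turn',(best[0]/np.pi).round(4),'k',best[1],'shift',(T.inv().apply(w-p)/.2).round(4),'world',w.round(3))
E
python3 g.py -70 -330 300 -75 57 300 -75 57 187
```

```text
Traceback (most recent call last):
  File "g.py", line 8, in <module>
    print('clk %.2f'%o['clock'],'local',l.round(1),'z',(p[2]*1000).round(1),'F',o['contact_force'].round(1),'w',o['grip_width'].round(4),'toolxyaw-box deg',np.degrees(np.arctan2(*T.as_matrix()[[1,0],0])-yaw).round(2),'tilt',T.as_matrix()[:,2].round(3))
                                                                                                                ^^^^^^^^^^^^^^^^^^^^^
AttributeError: 'float' object has no attribute 'round'
```

```bash
sed -i "s/o\['grip_width'\].round(4)/round(o['grip_width'],4)/" g.py
python3 g.py 0 -330 300 -75 57 300 -75 57 187
```

```text
clk 0.10 local [-384.6 -614.2] z 230.4 F [-0.4 -0.3 -0.1] w 0.0859 toolxyaw-box deg 13.56 tilt [-0.001  0.001 -1.   ]
turn [-0.0005  0.0001  0.0754] k 0 shift [ 2.2024 -0.9308 -0.3466] world [ 0.587 -0.297  0.3  ]
turn [-0.0005  0.0001  0.0754] k 0 shift [ 2.2917 -2.8998 -0.3435] world [0.462 0.077 0.3  ]
turn [-0.0005  0.0001  0.0754] k 0 shift [ 2.2918 -2.8989  0.2215] world [0.462 0.077 0.187]
```

```bash
python3 -m jog '[0,0,0.0754,0.25,-0.1,-0.1,0, 0,0,0.0754,0.5,-0.2,-0.2,0, 0,0,0.0754,0.75,-0.3,-0.3,0, 0,0,0.0754,0.95,-0.4,-0.35,0, 0,0,0.0754,0.95,-0.6,-0.35,0, 0,0,0.0754,0.95,-0.8,-0.35,0, 0,0,0.0754,0.95,-0.8,-0.35,0]' 40; python3 g.py -20 -250 300 -75 57 300 -75 57 187
```

```text
clock: 0.8
tcp_pos: [0.3617, -0.4066, 0.3003]
orientation: [-3.13, -0.213, 0.003]
contact_force: [-0.5, -1.1, -0.6]
grip_width: -0.0001
clk 0.80 local [-237.3 -408.9] z 300.3 F [-0.5 -1.1 -0.6] w -0.0001 toolxyaw-box deg 0.29 tilt [-0.002  0.004 -1.   ]
turn [-0.0015  0.0005  0.0016] k 0 shift [ 1.0904 -0.7891  0.0033] world [ 0.556 -0.221  0.3  ]
turn [-0.0015  0.0005  0.0016] k 0 shift [ 0.823  -2.3254  0.0109] world [0.462 0.077 0.3  ]
turn [-0.0015  0.0005  0.0016] k 0 shift [ 0.824  -2.3228  0.5759] world [0.462 0.077 0.187]
```

```bash
python3 -m jog '[0,0,0,0.2,-0.15,0,0, 0,0,0,0.4,-0.3,0,0, 0,0,0,0.6,-0.45,0,0, 0,0,0,0.8,-0.6,0,0, 0,0,0,0.9,-0.8,0,0, 0,0,0,0.9,-1,0,0, 0,0,0,0.9,-1,0,0]'; python3 g.py -75 57 300 -75 57 187
```

```text
clock: 1.5
tcp_pos: [0.5139, -0.1778, 0.3006]
orientation: [-3.126, -0.227, 0.004]
contact_force: [0.4, -0.9, -0.4]
grip_width: -0.0002
clk 1.50 local [ -56.5 -202. ] z 300.6 F [ 0.4 -0.9 -0.4] w -0.0002 toolxyaw-box deg 0.79 tilt [-0.003  0.007 -1.   ]
turn [-0.0024  0.0006  0.0044] k 0 shift [-0.0745 -1.296   0.013 ] world [0.462 0.077 0.3  ]
turn [-0.0024  0.0006  0.0044] k 0 shift [-0.0735 -1.2917  0.578 ] world [0.462 0.077 0.187]
```

```bash
python3 -m jog '[-0.002,0,0.004,-0.03,-0.2,0,0, -0.002,0,0.004,-0.06,-0.4,0,0, -0.002,0,0.004,-0.08,-0.6,0,0, -0.002,0,0.004,-0.08,-0.8,0,0, -0.002,0,0.004,-0.08,-1,0,0, -0.002,0,0.004,-0.08,-1,0,0]'; python3 g.py -75 57 300 -75 57 187
```

```text
clock: 2.1
tcp_pos: [0.4688, 0.0224, 0.3025]
orientation: [-3.131, -0.219, 0.002]
contact_force: [0.4, -0.2, 0.5]
grip_width: -0.0001
clk 2.10 local [-75.    2.4] z 302.5 F [ 0.4 -0.2  0.5] w -0.0001 toolxyaw-box deg 0.48 tilt [-0.001  0.003 -1.   ]
turn [-0.0009  0.0004  0.0027] k 0 shift [ 0.0023 -0.2727  0.0131] world [0.462 0.077 0.3  ]
turn [-0.0009  0.0004  0.0027] k 0 shift [ 0.0029 -0.2711  0.5781] world [0.462 0.077 0.187]
```

```bash
python3 -m jog '[0,0,0,0,-0.2,0,0, 0,0,0,0,-0.3,0,0, 0,0,0,0,-0.3,0,0]'; python3 g.py -75 57 300 -75 57 187
```

```text
clock: 2.4
tcp_pos: [0.4606, 0.0836, 0.3027]
orientation: [-3.13, -0.224, 0.002]
contact_force: [-0.2, -0.4, 0.4]
grip_width: -0.0001
clk 2.40 local [-75.1  64.2] z 302.7 F [-0.2 -0.4  0.4] w -0.0001 toolxyaw-box deg 0.68 tilt [-0.001  0.004 -1.   ]
turn [-0.0012  0.0003  0.0038] k 0 shift [0.0001 0.036  0.0133] world [0.462 0.077 0.3  ]
turn [-0.0012  0.0003  0.0038] k 0 shift [0.0006 0.0381 0.5783] world [0.462 0.077 0.187]
```

```bash
python3 -m jog '[-0.001,0,0.004,0,0.03,0.2,0, -0.001,0,0.004,0,0.03,0.4,0, -0.001,0,0.004,0,0.035,0.58,0, -0.001,0,0.004,0,0.035,0.58,0, -0.001,0,0.004,0,0.035,0.58,0]'; python3 g.py -60 57 187 -29 57 187; python3 - <<'E'
from h import *
s=r.grab_frame('scene')[:,:,::-1];t=r.grab_frame('top')[:,:,::-1]
cv2.imwrite('pics/a1.png',np.hstack([cv2.resize(s[110:270,190:350],(400,400)),cv2.resize(t[165:325,200:360],(400,400))]))
E
```

```text
clock: 2.9
tcp_pos: [0.462, 0.0757, 0.187]
orientation: [-3.135, -0.202, 0.003]
contact_force: [-0.1, 0.0, 1.4]
grip_width: -0.0
clk 2.90 local [-74.8  56.2] z 187.0 F [-0.1  0.   1.4] w -0.0 toolxyaw-box deg -0.16 tilt [-0.002  0.    -1.   ]
turn [-0.0001  0.0006 -0.0009] k 0 shift [ 0.0739 -0.0042 -0.0001] world [0.477 0.078 0.187]
turn [-0.0001  0.0006 -0.0009] k 0 shift [ 0.2289 -0.0046 -0.0004] world [0.507 0.083 0.187]
```

View pics/a1.png

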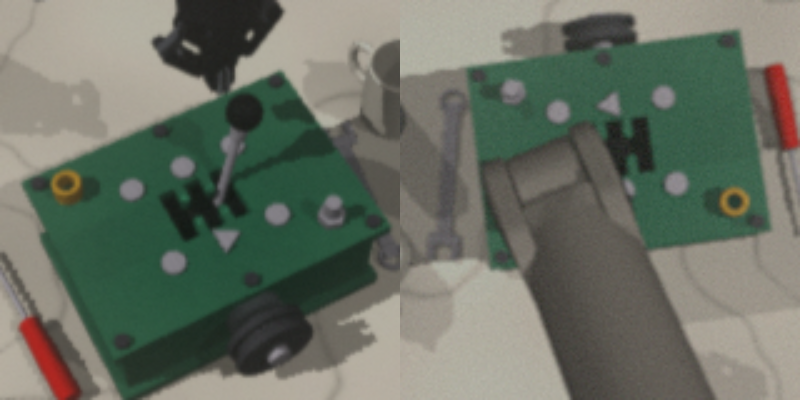

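Fingers sit just behind the knob (scene crop (222,75) against knob (243,112)). Pushing to neutral now, slowly.

```bash
python3 -m jog '[0,0,0,0.03,0,0,0, 0,0,0,0.06,0,0,0, 0,0,0,0.09,0,0,0, 0,0,0,0.11,0,0,0, 0,0,0,0.12,0,0,0, 0,0,0,0.13,0,0,0, 0,0,0,0.13,0,0,0]'; python3 g.py -29 57 187
```

```text
clock: 3.7
tcp_pos: [0.4888, 0.0802, 0.1885]
orientation: [-3.134, -0.203, -0.002]
contact_force: [-3.8, -0.0, 1.9]
grip_width: 0.0
clk 3.70 local [-47.7  57.1] z 188.5 F [-3.8 -0.   1.9] w 0.0 toolxyaw-box deg -0.1 tilt [ 0.001  0.001 -1.   ]
turn [-0.0002 -0.0005 -0.0006] k 0 shift [0.0933 0.0003 0.0074] world [0.507 0.083 0.187]
```

```bash
python3 -m jog '[0,0,0,0.02,0,0.005,0, 0,0,0,0.04,0,0.006,0, 0,0,0,0.06,0,0.007,0, 0,0,0,0.08,0,0.007,0, 0,0,0,0.08,0,0.007,0]'; python3 g.py -29 57 187 -60 57 187; python3 - <<'E'
from h import *
s=r.grab_frame('scene')[:,:,::-1]
cv2.imwrite('pics/a2.png',cv2.resize(s[120:240,220:340],(600,600),interpolation=cv2.INTER_CUBIC))
E
```

```text
clock: 4.2
tcp_pos: [0.5054, 0.0823, 0.1871]
orientation: [-3.134, -0.203, -0.003]
contact_force: [-2.3, -0.2, 2.0]
grip_width: -0.0
clk 4.20 local [-30.9  57.1] z 187.1 F [-2.3 -0.2  2. ] w -0.0 toolxyaw-box deg -0.11 tilt [ 0.002  0.001 -1.   ]
turn [-0.0003 -0.0007 -0.0006] k 0 shift [0.0095 0.0003 0.0003] world [0.507 0.083 0.187]
turn [-0.0003 -0.0007 -0.0006] k 0 shift [-0.1455  0.0006 -0.    ] world [0.477 0.078 0.187]
```

View pics/a2.png

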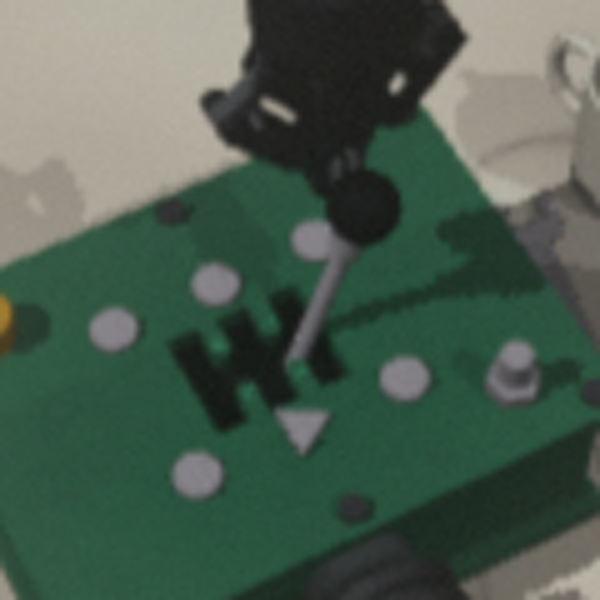

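Knob is at zoom (364,208), i.e. shift ≈ -0.01: neutral. Going round to its left side.

```bash
python3 -m jog '[0,0,0,-0.07,0,0,0, 0,0,0,-0.14,0,0,0, 0,0,0,-0.14,-0.14,0,0, 0,0,0,-0.14,-0.28,0,0, 0,0,0,-0.07,-0.29,0,0, 0,0,0,0.07,-0.29,0,0, 0,0,0,0.15,-0.29,0,0, 0,0,0,0.15,-0.29,0,0]'; python3 g.py -1 92 187 -1 33 187
```

```text
clock: 5.05
tcp_pos: [0.5283, 0.1436, 0.1873]
orientation: [-3.134, -0.202, -0.005]
contact_force: [-0.3, 0.0, 0.1]
grip_width: 0.0001
clk 5.05 local [ -0.2 114.8] z 187.3 F [-0.3  0.   0.1] w 0.0001 toolxyaw-box deg -0.15 tilt [ 0.003  0.002 -1.   ]
turn [-0.0004 -0.0011 -0.0008] k 0 shift [-0.0035  0.114   0.0012] world [0.53  0.121 0.187]
turn [-0.0004 -0.0011 -0.0008] k 0 shift [-0.0027  0.409   0.0008] world [0.538 0.062 0.187]
```

```bash
python3 -m jog '[0,0,0,0,0.05,0,0, 0,0,0,0,0.1,0,0, 0,0,0,0,0.13,0,0, 0,0,0,0,0.16,0,0, 0,0,0,0,0.19,0,0, 0,0,0,0,0.22,0,0, 0,0,0,0,0.25,0,0, 0,0,0,0,0.25,0,0]'; python3 g.py -1 33 187;  python3 - <<'E'
from h import *
s=r.grab_frame('scene')[:,:,::-1]
cv2.imwrite('pics/a3.png',cv2.resize(s[120:240,220:340],(600,600),interpolation=cv2.INTER_CUBIC))
E
```

```text
clock: 5.85
tcp_pos: [0.535, 0.0932, 0.1876]
orientation: [-3.134, -0.2, -0.006]
contact_force: [-1.2, 2.6, 2.0]
grip_width: -0.0002
clk 5.85 local [-0.2 63.9] z 187.6 F [-1.2  2.6  2. ] w -0.0002 toolxyaw-box deg -0.21 tilt [ 0.004  0.002 -1.   ]
turn [-0.0003 -0.0013 -0.0012] k 0 shift [-0.0035  0.1547  0.0026] world [0.538 0.062 0.187]
```

View pics/a3.png

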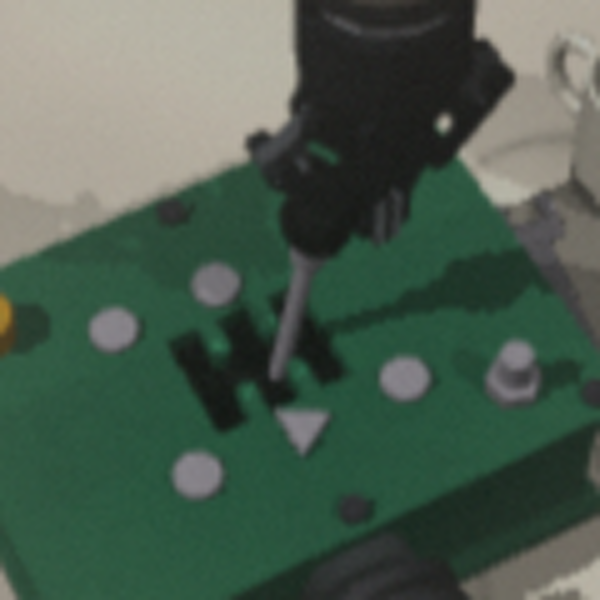

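The knob (zoom (315,220)) is travelling along the crossbar with about 3 N. Continuing to the middle rail.

```bash
python3 -m jog '[0,0,0,0,0.04,0,0, 0,0,0,0,0.08,0,0, 0,0,0,0,0.12,0,0, 0,0,0,0,0.155,0,0, 0,0,0,0,0.155,0,0]'; python3 g.py -1 33 187;  python3 - <<'E'
from h import *
s=r.grab_frame('scene')[:,:,::-1]
cv2.imwrite('pics/a4.png',cv2.resize(s[120:240,220:340],(600,600),interpolation=cv2.INTER_CUBIC))
t=np.array([.5435,.0298])
print([ (np.array(proj('scene',[*(t+np.array([-.1307,.9914])*y/1000),.2145]))-[220,120])*5 for y in (-5,0,5,10)])
E
```

```text
clock: 6.4
tcp_pos: [0.5395, 0.061, 0.188]
orientation: [-3.135, -0.197, -0.008]
contact_force: [-0.7, 2.5, 7.3]
grip_width: -0.0001
clk 6.40 local [ 0.1 31.4] z 188.0 F [-0.7  2.5  7.3] w -0.0001 toolxyaw-box deg -0.31 tilt [ 0.005  0.001 -1.   ]
turn [-0.     -0.0016 -0.0017] k 0 shift [-0.0055 -0.0079  0.0049] world [0.538 0.062 0.187]
[array([244.56548818, 249.95751461]), array([254.31475743, 245.69146459]), array([264.04061638, 241.43565836]), array([273.74314925, 237.19005908])]
```

View pics/a4.png

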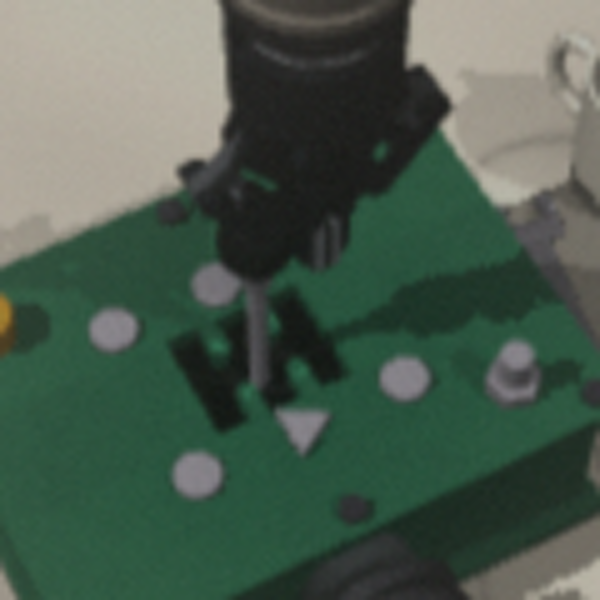

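Knob at zoom (253,246) matches the predicted (254,246) for y = 0: middle rail. Now round to its near side.

```bash
python3 -m jog '[0,0,-0.002,0,-0.07,0,0, 0,0,-0.002,0,-0.14,0,0, 0,0,-0.002,-0.15,-0.14,0,0, 0,0,-0.002,-0.28,-0.14,0.005,0, 0,0,-0.002,-0.28,-0.1,0.005,0, 0,0,-0.002,-0.28,0.04,0.005,0, 0,0,-0.002,-0.28,0.155,0.005,0, 0,0,-0.002,-0.28,0.155,0.005,0]'; python3 g.py -29 0 187 0 0 187 17 0 187; python3 - <<'E'
from h import *
s=r.grab_frame('scene')[:,:,::-1]
cv2.imwrite('pics/a5.png',cv2.resize(s[120:240,220:340],(600,600),interpolation=cv2.INTER_CUBIC))
E
```

```text
clock: 7.25
tcp_pos: [0.488, 0.02, 0.1862]
orientation: [3.134, 0.2, 0.006]
contact_force: [0.1, -0.3, -0.5]
grip_width: -0.0
clk 7.25 local [-56.3  -2.4] z 186.2 F [ 0.1 -0.3 -0.5] w -0.0 toolxyaw-box deg -0.2 tilt [ 0.004 -0.001 -1.   ]
turn [ 0.0005 -0.0012 -0.0011] k 0 shift [ 0.1366 -0.0125 -0.0036] world [0.515 0.026 0.187]
turn [ 0.0005 -0.0012 -0.0011] k 0 shift [ 0.2816 -0.013  -0.0031] world [0.544 0.03  0.187]
turn [ 0.0005 -0.0012 -0.0011] k 0 shift [ 0.3666 -0.0133 -0.0028] world [0.56  0.032 0.187]
```

View pics/a5.png

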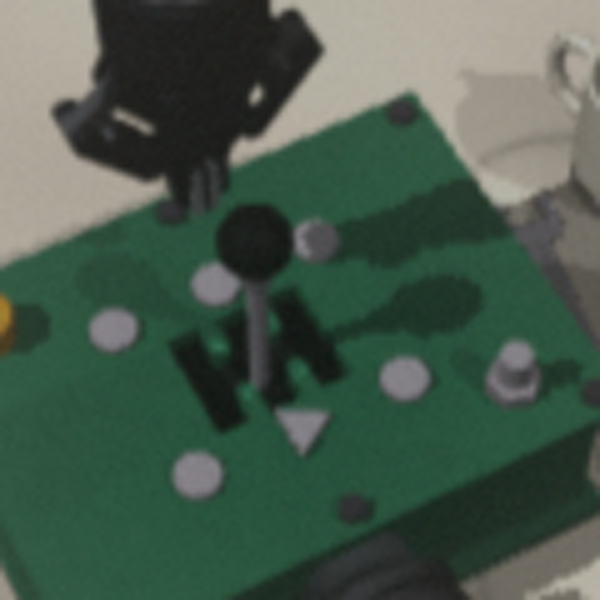

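The knob, at zoom (255,243), is free at neutral and the shut fingers stand behind it. Pushing it into the far slot.

```bash
python3 -m jog '[0,0,0,0.05,-0.012,0,0, 0,0,0,0.1,-0.012,0,0, 0,0,0,0.13,-0.012,0,0, 0,0,0,0.155,-0.012,0,0, 0,0,0,0.18,-0.012,0,0, 0,0,0,0.205,-0.012,0,0, 0,0,0,0.23,-0.012,0,0, 0,0,0,0.23,-0.012,0,0]'; python3 g.py 0 0 186 12 0 186 17 0 187
```

```text
clock: 8.1
tcp_pos: [0.5337, 0.0307, 0.1864]
orientation: [-3.135, -0.203, -0.007]
contact_force: [-1.8, 0.3, 0.8]
grip_width: 0.0
clk 8.10 local [-9.6  2.2] z 186.4 F [-1.8  0.3  0.8] w 0.0 toolxyaw-box deg -0.09 tilt [ 0.004  0.    -1.   ]
turn [ 0.     -0.0013 -0.0005] k 0 shift [0.048  0.0108 0.0021] world [0.544 0.03  0.186]
turn [ 0.     -0.0013 -0.0005] k 0 shift [0.108  0.0107 0.0023] world [0.555 0.031 0.186]
turn [ 0.     -0.0013 -0.0005] k 0 shift [ 0.133   0.0107 -0.0026] world [0.56  0.032 0.187]
```

```bash
python3 -m jog '[0,0,0,0.03,0.005,0,0, 0,0,0,0.06,0.005,0,0, 0,0,0,0.08,0.005,0,0, 0,0,0,0.1,0.005,0,0, 0,0,0,0.11,0.005,0,0, 0,0,0,0.11,0.005,0,0]'; python3 g.py 12 0 186 17 0 187; python3 - <<'E'
from h import *
s=r.grab_frame('scene')[:,:,::-1]
cv2.imwrite('pics/a6.png',cv2.resize(s[120:240,220:340],(600,600),interpolation=cv2.INTER_CUBIC))
E
```

```text
clock: 8.7
tcp_pos: [0.5558, 0.0324, 0.1863]
orientation: [-3.135, -0.203, -0.006]
contact_force: [-0.6, 1.3, -1.5]
grip_width: 0.0003
clk 8.70 local [12.6  1. ] z 186.3 F [-0.6  1.3 -1.5] w 0.0003 toolxyaw-box deg -0.1 tilt [ 0.004  0.    -1.   ]
turn [ 0.0001 -0.0013 -0.0005] k 0 shift [-0.0028  0.0048  0.0015] world [0.555 0.031 0.186]
turn [ 0.0001 -0.0013 -0.0005] k 0 shift [ 0.0223  0.0048 -0.0034] world [0.56  0.032 0.187]
```

View pics/a6.png

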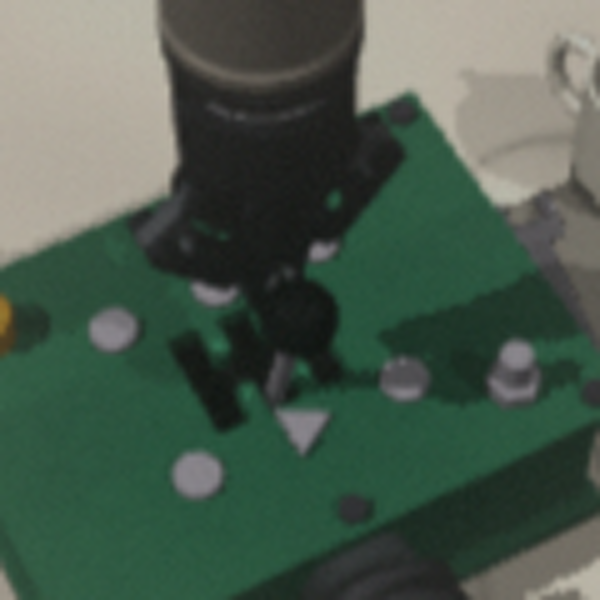

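Knob is at zoom (300,318), nearly home. Creeping on in millimetre steps and watching the force.

```bash
python3 -m jog '[0,0,0,0.005,0.003,0,0, 0,0,0,0.01,0.003,0,0, 0,0,0,0.015,0.003,0,0, 0,0,0,0.015,0.003,0,0]'; python3 g.py 17 0 187
```

```text
clock: 9.15
tcp_pos: [0.5589, 0.0322, 0.1864]
orientation: [-3.135, -0.203, -0.007]
contact_force: [-1.9, 0.9, -1.6]
grip_width: 0.0004
clk 9.15 local [15.5  0.4] z 186.4 F [-1.9  0.9 -1.6] w 0.0004 toolxyaw-box deg -0.09 tilt [ 0.004  0.    -1.   ]
turn [ 0.0001 -0.0013 -0.0005] k 0 shift [ 0.0073  0.0018 -0.0032] world [0.56  0.032 0.187]
```

```bash
python3 -m jog '[0,0,0,0.004,0.001,0,0, 0,0,0,0.008,0.002,0,0, 0,0,0,0.008,0.002,0,0]'; python3 g.py 17 0 187
```

```text
clock: 9.45
tcp_pos: [0.5606, 0.0321, 0.1864]
orientation: [-3.135, -0.203, -0.007]
contact_force: [-2.7, 1.4, -1.3]
grip_width: 0.0001
clk 9.45 local [17.3 -0. ] z 186.4 F [-2.7  1.4 -1.3] w 0.0001 toolxyaw-box deg -0.09 tilt [ 0.004  0.    -1.   ]
turn [ 0.0001 -0.0014 -0.0005] k 0 shift [-0.0014 -0.     -0.003 ] world [0.56  0.032 0.187]
```

```bash
python3 -m jog '[0,0,0,0.005,0,0,0, 0,0,0,0.005,0,0,0]'; python3 g.py 17 0 187
```

```text
clock: 9.65
tcp_pos: [0.5617, 0.0321, 0.1864]
orientation: [-3.135, -0.203, -0.007]
contact_force: [-2.6, 0.7, -1.9]
grip_width: 0.0
clk 9.65 local [18.4 -0.1] z 186.4 F [-2.6  0.7 -1.9] w 0.0 toolxyaw-box deg -0.1 tilt [ 0.004  0.    -1.   ]
turn [ 0.0001 -0.0014 -0.0005] k 0 shift [-0.0069 -0.0003 -0.003 ] world [0.56  0.032 0.187]
```

```bash
python3 -m jog '[0,0,0,0.004,0,0,0, 0,0,0,0.004,0,0,0]'; python3 g.py 17 0 187; python3 - <<'E'
from h import *
s=r.grab_frame('scene')[:,:,::-1]
cv2.imwrite('pics/a7.png',cv2.resize(s[120:240,220:340],(600,600),interpolation=cv2.INTER_CUBIC))
t=np.array([.5435,.0298])
for sh in (.2,.22,.24,.255,.27): print(sh,(np.array(proj('scene',[*(t+np.array([.9914,.1307])*.175*np.sin(sh)),.04+.175*np.cos(sh)]))-[219.6,119.6])*5)
E
```

```text
clock: 9.85
tcp_pos: [0.5626, 0.0322, 0.1864]
orientation: [-3.135, -0.203, -0.007]
contact_force: [-2.9, 0.3, -1.5]
grip_width: -0.0
clk 9.85 local [19.2 -0.1] z 186.4 F [-2.9  0.3 -1.5] w -0.0 toolxyaw-box deg -0.09 tilt [ 0.004  0.    -1.   ]
turn [ 0.0001 -0.0014 -0.0005] k 0 shift [-0.011  -0.0005 -0.0032] world [0.56  0.032 0.187]
0.2 [291.80787516 307.76144211]
0.22 [295.3615825  314.28415434]
0.24 [298.90695256 320.87492419]
0.255 [301.55919773 325.86035161]
0.27 [304.20460756 330.88024848]
```

View pics/a7.png

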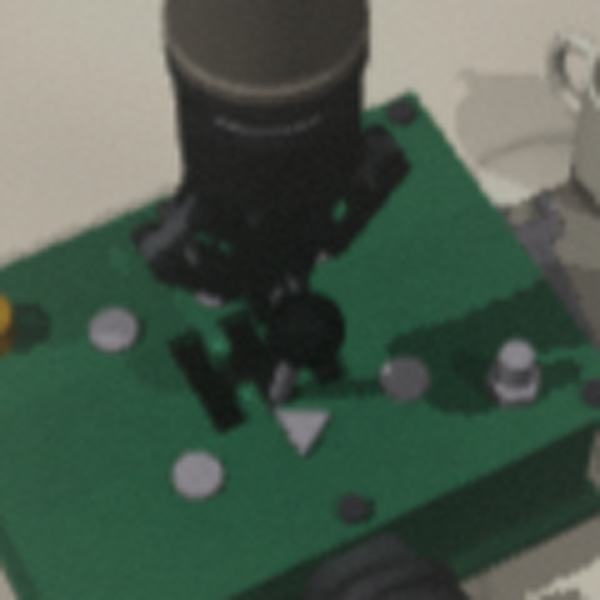

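Knob (307,329) is at a predicted shift of about 0.265. A little more, until the stop shows in the force.

```bash
python3 -m jog '[0,0,0,0.005,0,0,0, 0,0,0,0.005,0,0,0]'; python3 g.py 17 0 187
```

```text
clock: 10.1
tcp_pos: [0.5633, 0.0323, 0.1863]
orientation: [3.135, 0.203, 0.006]
contact_force: [-2.8, 0.1, -1.6]
grip_width: -0.0001
clk 10.10 local [20.  -0.1] z 186.3 F [-2.8  0.1 -1.6] w -0.0001 toolxyaw-box deg -0.1 tilt [ 0.004  0.    -1.   ]
turn [ 0.0001 -0.0012 -0.0005] k 0 shift [-0.015  -0.0005 -0.0038] world [0.56  0.032 0.187]
```

```bash
python3 -m jog '[0,0,0,0.005,0,0,0, 0,0,0,0.005,0,0,0]'; python3 g.py 17 0 187
```

```text
clock: 10.3
tcp_pos: [0.5641, 0.0324, 0.1861]
orientation: [3.135, 0.203, 0.005]
contact_force: [-5.2, 0.3, -1.5]
grip_width: 0.0002
clk 10.30 local [20.7 -0.1] z 186.1 F [-5.2  0.3 -1.5] w 0.0002 toolxyaw-box deg -0.1 tilt [ 0.003  0.    -1.   ]
turn [ 0.0001 -0.0009 -0.0006] k 0 shift [-0.0187 -0.0006 -0.0046] world [0.56  0.032 0.187]
```

```bash
python3 -m jog '[0,0,0,0.004,0,0,0, 0,0,0,0.004,0,0,0]'; python3 g.py 17 0 187
```

```text
clock: 10.5
tcp_pos: [0.5647, 0.0325, 0.186]
orientation: [3.135, 0.203, 0.004]
contact_force: [-4.5, 0.4, -0.8]
grip_width: 0.0001
clk 10.50 local [21.4 -0.1] z 186.0 F [-4.5  0.4 -0.8] w 0.0001 toolxyaw-box deg -0.1 tilt [ 0.002  0.    -1.   ]
turn [ 0.0001 -0.0008 -0.0005] k 0 shift [-0.0218 -0.0007 -0.0051] world [0.56  0.032 0.187]
```

```bash
python3 -m jog '[0,0,0,-0.1,0,0,0, 0,0,0,-0.2,0,0,0, 0,0,0,-0.35,0,-0.1,0, 0,0,0,-0.35,0,-0.3,0, 0,0,0,-0.35,0,-0.5,0, 0,0,0,-0.4,0.2,-0.5,0, 0,0,0,-0.4,0.4,-0.5,0, 0,0,0,-0.4,0.6,-0.5,0, 0,0,0,-0.4,0.8,-0.5,0, 0,0,0,-0.4,0.9,-0.5,0, 0,0,0,-0.4,0.9,-0.5,0]'; python3 g.py 17 0 187; python3 - <<'E'
from h import *
s=r.grab_frame('scene')[:,:,::-1];t=r.grab_frame('top')[:,:,::-1]
cv2.imwrite('pics/s8.png',s);cv2.imwrite('pics/t8.png',t)
cv2.imwrite('pics/a8.png',np.hstack([cv2.resize(s[130:230,230:330],(400,400),interpolation=cv2.INTER_CUBIC),cv2.resize(t[170:270,225:325],(400,400),interpolation=cv2.INTER_CUBIC)]))
t=np.array([.5435,.0298])
for sh in (.22,.24,.255,.27):
  w=[*(t+np.array([.9914,.1307])*.175*np.sin(sh)),.04+.175*np.cos(sh)]
  print(sh,(np.array(proj('scene',w))-[229.6,129.6])*4,(np.array(proj('top',w))-[224.6,169.6])*4+[400,0])
E
```

```text
clock: 11.6
tcp_pos: [0.5096, -0.1609, 0.2868]
orientation: [3.133, 0.193, 0.009]
contact_force: [-0.2, 1.0, -0.2]
grip_width: 0.0001
clk 11.60 local [ -58.5 -184.6] z 286.8 F [-0.2  1.  -0.2] w 0.0001 toolxyaw-box deg -0.45 tilt [ 0.006 -0.002 -1.   ]
turn [ 0.001  -0.0019 -0.0025] k 0 shift [ 0.3675 -0.9277  0.4982] world [0.56  0.032 0.187]
0.22 [196.289266   211.42732347] [639.70657996 140.89790543]
0.24 [199.12556205 216.69993935] [638.95232566 135.7592486 ]
0.255 [201.24735818 220.68828129] [638.38980488 131.93973053]
0.27 [203.36368605 224.70419878] [637.83018766 128.15099879]
```

View pics/a8.png

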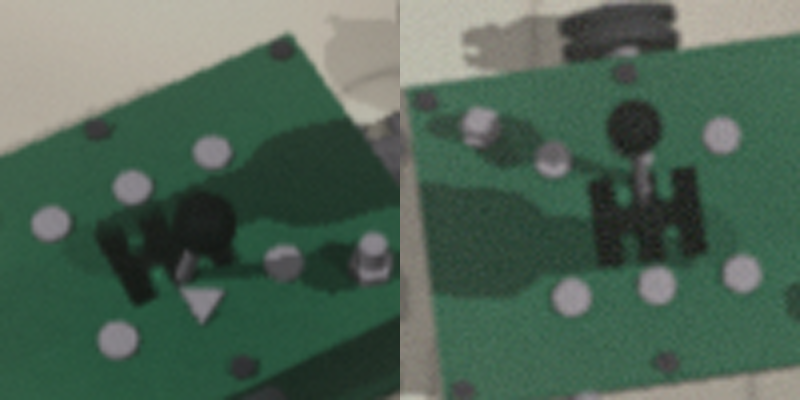

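View pics/s8.png

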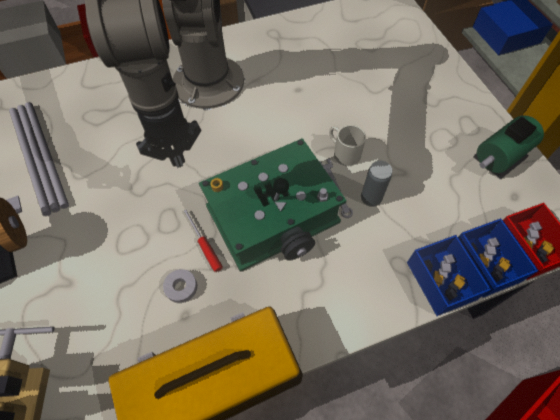

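View pics/t8.png

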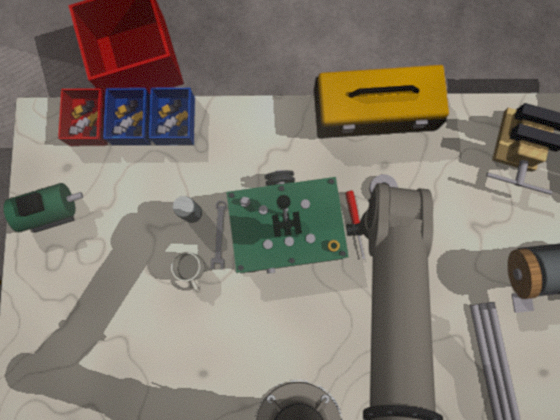

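Knob at scene crop (205,222) and top crop (634,128). The predictions for 0.27 are (203,225) and (638,128), so it is home over the triangle, and the loose things look unmoved. I'll let the arm settle and hand in.

```bash
python3 -m jog '[0,0,0,0,0,0,0, 0,0,0,0,0,0,0, 0,0,0,0,0,0,0]'; python3 -c "
from bench import r
print(abs(r.get_obs()['qvel']).max(), r.hand_in())"
```

```text
clock: 12.0
tcp_pos: [0.5097, -0.1555, 0.2868]
orientation: [3.134, 0.205, 0.009]
contact_force: [-0.5, 0.4, 0.6]
grip_width: -0.0001
the job is handed in; nothing more can be done
0.007415825425680776 None
```

The lever is home in the slot marked by the triangle, which is the far slot of the middle rail. I handed the job in at about 12 s.

With the fingers shut, I pushed the knob from the left rail (shift about -0.145) to neutral, then across to the middle rail, then forward to the far end. The hand then moved clear.

- **Lever position:** both camera views put the knob at a shift of about 0.265–0.27, over the triangle. The two views disagree by about 1 pixel.
- **Force:** the highest force I read while pushing was about 8 N. Readings came only at the end of each call.
- **End stop:** the force rose only slightly at the end (about 3 N to 5 N), not a clear jump. "Fully home" therefore rests mainly on the pictures.
- **Loose things:** by eye they look unmoved in the final pictures. In the final overhead picture the arm covers part of the collar and screwdriver, but both show in the scene view.
- **At hand-in:** the arm was clear and at rest.

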